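# Run out a strip on the packing bench's tape dispenser

### The arm

A 7-joint arm with a two-finger parallel gripper is mounted at the origin on the work surface. World frame = base frame: x ahead of the robot, y to its left, z up, the work surface at z = 0. Lengths are in m, angles in rad, forces in N, time in s.
With the tool pointing down it reaches from about 0.4 to 0.9 m from the base axis. Payload 5.6 kg.
Tool frame: the origin (TCP) lies midway between the tips of the shut fingers; the grasp point (between the pads) lies 19 mm behind it; y points along the fingers, z is the direction in which the jaws open and shut, and the axes are right-handed (so a half turn about y gives the same grasp; the last joint's range is limited). The gripper opens to 92 mm and grips with 3 to 60 N. Pads are 20 mm wide; open, the fingers measure 128 mm over their backs; the gripper's body (75 mm by 189 mm) begins 69 mm behind the grasp point.
Start: joints at [-1.389, 0.468, -0.012, 1.603, 0.006, 1.071, -0.056], TCP at [0.145, 0.634, 0.185] pointing down, gripper open.
Joint ranges: [-2.53, 2.53], [-0.31, 2.02], [-1.57, 1.55], [0.28, 2.44], [-1.29, 4.43], [0.15, 1.84], [-2.92, 2.92]. Speed limits (rad/s): [2.57, 2.57, 3.14, 3.14, 3.14, 3.14, 3.14].

### API

Orientations are given as a unit quaternion [x, y, z, w].
In Python, from rig import bot gives the robot as it stands. The module is installed in compiled form; this text tells all that it offers.
- The arm moves only by the shell command python3 -m handwheel 'ROWS'. ROWS is JSON, a list of rows, each a list of 7 numbers: the turn, a rotation vector about the tool's x, y, z in units of 8 degrees (1.0 is 8 degrees), then the shift along the tool's x, y, z in units of 25 mm (1.0 is 25 mm), then the finger opening in mm, from 0 to 91.9. In form: [[rx, ry, rz, dx, dy, dz, hand], ...]. A call has 1 to 8 rows; each row is the pose to reach, as a shift and turn from the pose measured when the call began, along the tool's axes at that moment; what a row does not reach only later rows make up. A row lasts 1/10 s, in which the tool goes at most 50 mm and 8.59 degrees, less where a joint would pass 70% of its speed; a pose out of reach is approached as far as the arm can. A call with a gripper value outside its range is refused whole. The fingers move at their own pace and stop on an object; the grip force is fixed at half the most. Time passes only in rows, so rows that repeat a pose let the fingers close. It gives the time, the measured TCP pose, the force and the opening at its end, in the units of the state.
- bot.get_state(): the state, without advancing time (a new reading comes with each control period).
- bot.snapshot(name): name is "scene" or "top"; returns the picture (480x640x3 uint8, red, green, blue); there is no depth.
- bot.camera_info(name): a dict with "fx", "fy", "cx", "cy" (pixels), "view" (4x4, takes a point from world to camera coordinates). Camera axes: x right, y down, z forward; pixel columns grow to the right and rows downward; lengths in m; the calibration is good to about 2 mm. A picture is of the moment at which its call begins. camera_info takes no time and is no camera call.
- bot.sign_off(): hands the job in, once; it reports no verdict.
The state is a dict: "t": time; "q": joint angles; "dq": joint speeds; "effort": joint torques, N m; "position": TCP position; "orientation": TCP orientation; "wrist_force": force on the tool from outside, world axes, zero at the start; "torque": the same for the moment, N m; "grip_width": opening from 0.0 (shut) to 1.0 (fully open).
Only numpy, scipy, OpenCV 4.12 (cv2) and the standard library are available. Lean on these libraries where they do the work, as an engineer would, in place of code of your own. Each camera call takes 0.05 s, during which the arm holds its last target.

### The job

Have the tape dispenser run out a long strip from its keypad: press the long bar-shaped key down and let it come back up, then press the large round key down and let it come back up. The large round key does nothing until the bar key has been pressed and is up again. Do not press the square key or the small round key, and leave all keys up.

Things in the scene. Friction and masses are not known exactly. Their poses are not given: they have to be found in the camera images.
- bar_key_top (a point): The long bar-shaped key, 22 mm (x) x 58 mm (y), pressed first, on the dark grey keypad box. Point: centre of its top face, sinks with the key; z up, x and y along the keypad's sides. Rests 16 mm above the box, 56 mm above the bench. Moves straight down 10 mm against a spring (1.5 N to start, 5 N fully down), springs back; a press counts from 5 mm down.
- large_round_key_top (a point): The large round key, 44 mm across, pressed second. On the same box. Point: centre of its top face, sinks with the key; z up, x and y along the keypad's sides. Rests 16 mm above the box, 56 mm above the bench. Moves straight down 10 mm against a spring (1.5 N to start, 5 N fully down), springs back; a press counts from 5 mm down.
- square_key_top (a point): The square key, 30 x 30 mm, on the same box. Not to be pressed. Point: centre of its top face, 56 mm above the bench at rest. The keypad box is 190 x 190 mm, 40 mm high; its four keys, all light grey plastic, form a two-by-two block with centres 76 mm apart. Which key has which place changes.
- small_round_key_top (a point): The small round key, 22 mm across, on the same box. Not to be pressed. Point: centre of its top face, 56 mm above the bench at rest. 

How it is judged:
On the way, in this order (a step that is already met when the one before it is completed fails the run):
1. the bar key is pressed at least 5 mm down while the large round key is up (within 3 mm) (distance of bar_key_top from where it was at the start of the episode above 0.005 m and distance of large_round_key_top from where it was at the start of the episode below 0.003 m), for 0.05 s.
2. the bar key is up again (within 3 mm), the large round key still up (within 3 mm) (distance of each of bar_key_top, large_round_key_top from where it was at the start of the episode below 0.003 m), for 0.05 s.
3. the large round key is pressed at least 5 mm down while the bar key is up (within 3 mm) (distance of large_round_key_top from where it was at the start of the episode above 0.005 m and distance of bar_key_top from where it was at the start of the episode below 0.003 m), for 0.05 s.
At the end, for the whole second after the job is handed in: The bar key and then the large round key have been pressed, and all four keys are up again, within 3 mm of their rest height (all of step 2 and distance of each of square_key_top, small_round_key_top from where it was at the start of the episode below 0.003 m); the robot touches nothing.
It fails at once if the square key is pressed (more than 4 mm down) (distance of square_key_top from where it was at the start of the episode above 0.004 m).
It fails at once if the small round key is pressed (more than 4 mm down) (distance of small_round_key_top from where it was at the start of the episode above 0.004 m).
It also fails if it takes over 32 s, if anything falls off the work surface, if the arm or the gripper's body presses on something with over 40 N, if the wrist force passes 120 N, or if a joint passes its speed limit or range.

## Working session

There is one attempt and no reset: what is moved stays moved. The work goes in short steps, Python scripts to look and compute and a shell command to move; the robot and the scene stay as the last step left them, time stands still between calls to the robot, and variables do not carry over. Pictures are saved under pics/ and viewed, and the job is handed in when it is done.

```bash
mkdir -p pics
python3 - <<'E'
from rig import bot
import cv2
for n in("scene","top"):
    cv2.imwrite(f"pics/{n}0.png",bot.snapshot(n)[:,:,::-1])
    c=bot.camera_info(n);print(n,c)
s=bot.get_state();print(s)
E
```

```text
scene {'fx': 501.11934902664194, 'fy': 501.11934902664194, 'cx': 318.24654508040794, 'cy': 238.71717501683486, 'view': array([[-0.78027305,  0.62542422,  0.00430228,  0.40925293],
       [ 0.54075884,  0.67806969, -0.49779651, -0.29756356],
       [-0.31425124, -0.38609071, -0.86728319,  0.94058875],
       [ 0.        ,  0.        ,  0.        ,  1.        ]])}
top {'fx': 575.9603208579695, 'fy': 575.9603208579695, 'cx': 322.4048421770182, 'cy': 250.7087156858736, 'view': array([[-0.01519192, -0.99977219, -0.01499234,  0.06397141],
       [-0.99306903,  0.01683438, -0.11632069,  0.57310262],
       [ 0.11654658,  0.01312129, -0.99309855,  0.69177367],
       [ 0.        ,  0.        ,  0.        ,  1.        ]])}
{'t': 0.1, 'q': array([-1.38900988,  0.46826859, -0.01158318,  1.60352711,  0.00598405,
        1.07142669, -0.0562945 ]), 'dq': array([ 0.00058934, -0.00225168,  0.00039231, -0.00227825, -0.00125971,
        0.00013026,  0.00049117]), 'effort': array([ 1.04208022e-03, -5.21649563e+01, -1.27314928e-02, -2.44369018e+01,
       -5.68512571e-02,  1.40827315e-02,  6.24625113e-05]), 'position': array([0.14483162, 0.6330648 , 0.18395079]), 'orientation': array([ 0.70320527, -0.07936062,  0.07931204, -0.70207822]), 'wrist_force': array([ 0.49148868, -0.28099736, -0.72710227]), 'torque': array([0.01184193, 0.01045853, 0.00698353]), 'grip_width': 0.9936501178292367}
```

View pics/top0.png

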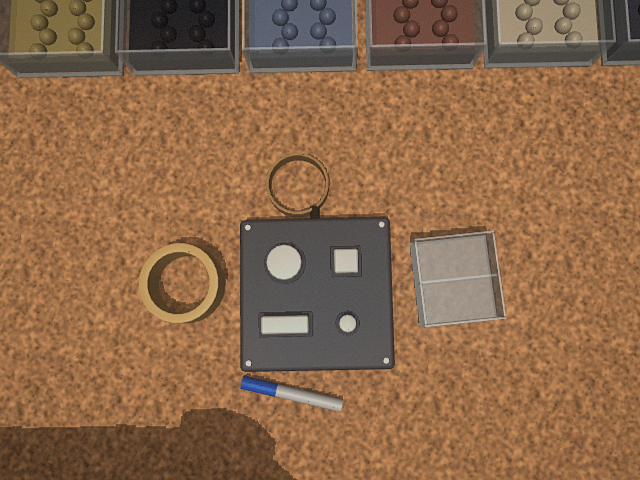

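View pics/scene0.png

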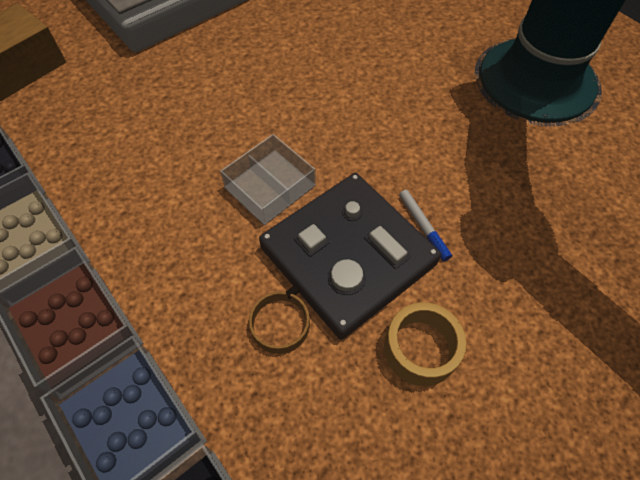

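The top view shows the large round key at (284,262), the bar at (285,324), the square key at (346,261) and the small round key at (347,323). The scene view agrees, with the large round key at about (347,272) and the bar at (389,244).

```bash
cat > h.py <<'E'
from rig import bot
import numpy as np
from scipy.spatial.transform import Rotation as R
def pos(n,u,v,z):
    c=bot.camera_info(n);V=c["view"];d=np.array([(u-c["cx"])/c["fx"],(v-c["cy"])/c["fy"],1])
    o=-V[:3,:3].T@V[:3,3];w=V[:3,:3].T@d
    return o+w*(z-o[2])/w[2]
def rel(p):
    s=bot.get_state();r=R.from_quat(s["orientation"])
    return r.inv().apply(np.array(p)-s["position"])/0.025
E
python3 - <<'E'
from h import *
import cv2
im=cv2.imread("pics/top0.png");m=((im.min(2)>150)*255).astype("uint8")
m[:215]=0;m[370:]=0;m[:,:240]=0;m[:,395:]=0
n,l,st,ce=cv2.connectedComponentsWithStats(m)
for i in range(1,n):
    if st[i,4]>60: print(st[i],ce[i],pos("top",*ce[i],.056))
for uv in((347,271),(389,244),(312,237),(353,208)): print(pos("scene",*uv,.056))
s=bot.get_state();print(R.from_quat(s["orientation"]).as_matrix().round(3))
E
```

```text
[267 245  34  34 891] [283.44332211 261.65432099] [0.55882943 0.10219572 0.056     ]
[335 250  22  22 484] [345.5 260.5] [0.55898114 0.02651054 0.056     ]
[340 315  16  17 203] [347.21182266 322.98029557] [0.48343812 0.02595218 0.056     ]
[262 317  46  16 714] [284.20728291 324.58123249] [0.48266815 0.1018317  0.056     ]
[0.55592269 0.10104803 0.056     ]
[0.48294661 0.10567673 0.056     ]
[0.55996539 0.02981951 0.056     ]
[0.48307896 0.02878657 0.056     ]
[[ 0.975 -0.     0.223]
 [-0.223 -0.002  0.975]
 [ 0.    -1.    -0.002]]
```

```bash
python3 -c "
from h import *
print(rel([.483,.103,.10]),rel([.483,.103,.16]))"
```

```text
[ 17.9135579    3.38810244 -17.64721087] [ 17.91382325   0.9881055  -17.65103056]
```

```bash
python3 -m handwheel '[[0,-0.2,0,1.4,0,-1.4,0],[0,-0.4,0,2.8,0,-2.8,0],[0,-0.6,0,4.2,0.1,-4.2,0],[0,-0.8,0,5.6,0.2,-5.6,0],[0,-1,0,7,0.3,-7,0],[0,-1.2,0,8.4,0.4,-8.3,0],[0,-1.4,0,9.8,0.5,-9.6,0],[0,-1.6,0,11.2,0.6,-11,0]]'; python3 -c "
from h import *
print(rel([.483,.103,.10]),R.from_quat(bot.get_state()['orientation']).as_matrix().round(3))"
```

```text
t: 0.9
position: [0.3572, 0.3009, 0.1693]
orientation: [0.708, -0.0, -0.0, -0.707]
wrist_force: [0.5, 0.3, -0.7]
grip_width: 0.325
[ 5.03393004  2.78182373 -7.91093994] [[ 1.    -0.    -0.   ]
 [ 0.    -0.001  1.   ]
 [-0.    -1.    -0.001]]
```

```bash
python3 -m handwheel '[[0,0,0,1,0.5,-1.6,0],[0,0,0,2,1,-3.2,0],[0,0,0,3,1.5,-4.8,0],[0,0,0,4,2,-6.4,0],[0,0,0,5,2.4,-7.9,0],[0,0,0,5,2.7,-7.9,0],[0,0,0,5,2.7,-7.9,0]]'
python3 - <<'E'
from h import *
import cv2
print(rel([.483,.103,.056]),bot.get_state()["grip_width"])
a=bot.snapshot("scene");cv2.imwrite("pics/s1.png",a[:,:,::-1])
E
```

```text
t: 1.6
position: [0.4814, 0.1021, 0.1008]
orientation: [0.708, -0.002, -0.0, -0.706]
wrist_force: [0.1, 0.1, 0.4]
grip_width: 0.003
[0.07040573 1.79355734 0.04034803] 0.002652457531118588
```

View pics/s1.png

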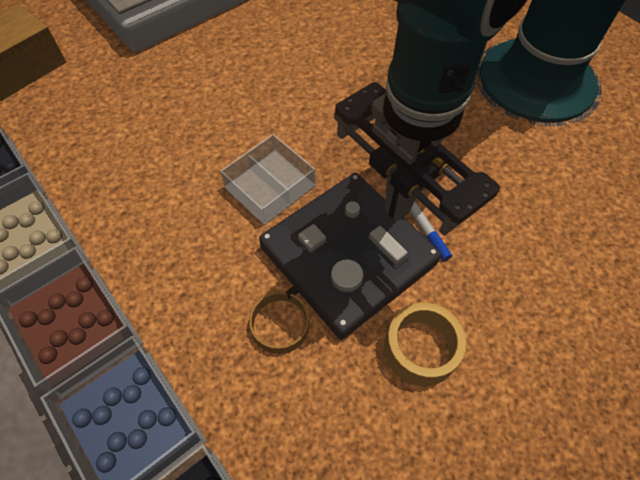

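The shut fingertips are at about (397,214), directly above the bar key and clear of the others. I'll press the bar to about 8 mm depth, then lift.

```bash
python3 -m handwheel '[[0,0,0,0.1,0.8,0,0],[0,0,0,0.1,1.5,0,0],[0,0,0,0.1,1.8,0,0],[0,0,0,0.1,2,0,0],[0,0,0,0.1,2.1,0,0],[0,0,0,0.1,2.1,0,0],[0,0,0,0.1,2.1,0,0]]'
python3 - <<'E'
from h import *
import cv2
a=bot.snapshot("scene");cv2.imwrite("pics/s2.png",cv2.resize(a[150:310,270:480,::-1],None,fx=3.5,fy=3.5))
print(bot.get_state()["wrist_force"],bot.get_state()["position"])
E
```

```text
t: 2.35
position: [0.484, 0.1037, 0.0495]
orientation: [0.708, -0.0, -0.0, -0.707]
wrist_force: [-1.1, -0.4, 0.2]
grip_width: 0.002
[0.4453699  0.22317399 0.07258185] [0.48404151 0.10362003 0.04945865]
```

View pics/s2.png

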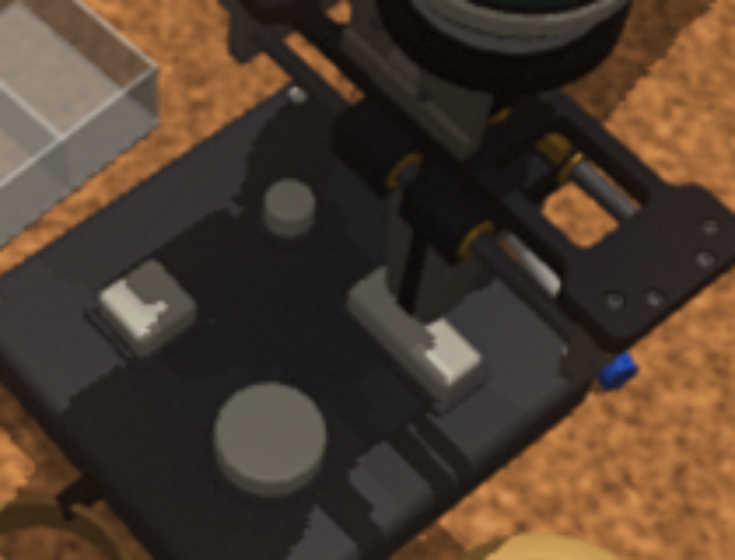

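The bar still looks up and there is no contact force, so the tip sits just over it. I'll go lower in small steps and watch the force.

```bash
python3 -m handwheel '[[0,0,0,0,0.1,0,0],[0,0,0,0,0.2,0,0],[0,0,0,0,0.2,0,0]]';python3 -m handwheel '[[0,0,0,0,0.1,0,0],[0,0,0,0,0.1,0,0]]'
python3 - <<'E'
from h import *
import cv2
a=bot.snapshot("scene");cv2.imwrite("pics/s3.png",cv2.resize(a[150:310,270:480,::-1],None,fx=3.5,fy=3.5))
print(bot.get_state()["wrist_force"],bot.get_state()["position"])
E
```

```text
t: 2.7
position: [0.4838, 0.1036, 0.0442]
orientation: [0.708, -0.001, -0.001, -0.707]
wrist_force: [0.1, -1.2, 0.2]
grip_width: 0.006
t: 2.9
position: [0.4835, 0.1034, 0.0413]
orientation: [0.708, -0.001, -0.001, -0.707]
wrist_force: [0.2, 1.1, -0.5]
grip_width: 0.006
[0.53284008 0.42551736 0.08721497] [0.48358145 0.10345329 0.04145271]
```

View pics/s3.png

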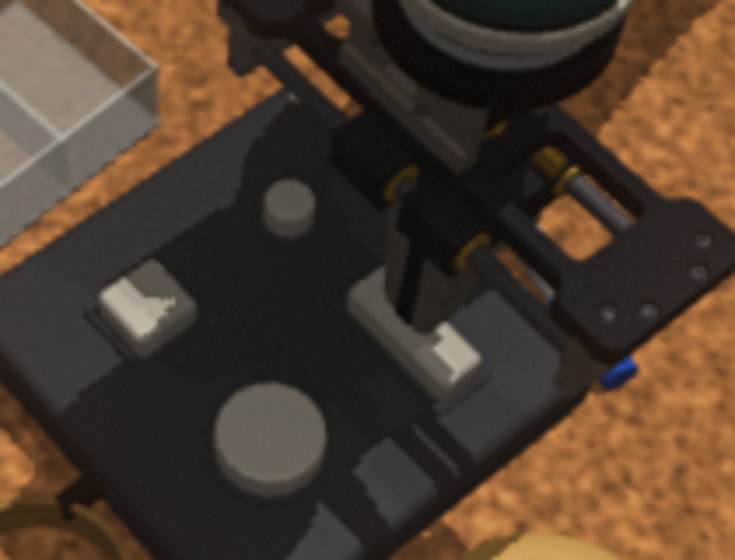

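Run:
```python
from h import *
import cv2
im={n:np.ascontiguousarray(bot.snapshot(n)[:,:,::-1]) for n in("scene","top")}
p=bot.get_state()["position"]
for n in im:
  c=bot.camera_info(n);V=c["view"]
  for z in(.0415,.056,.0705):
    q=V[:3,:3]@[p[0],p[1],z]+V[:3,3];u=c["fx"]*q[0]/q[2]+c["cx"];v=c["fy"]*q[1]/q[2]+c["cy"];print(n,z,u,v, (u-270)*3.5,(v-150)*3.5)
cv2.imwrite("pics/t4.png",im["top"])
```

```text
scene 0.0415 386.2620691721719 248.26606231197806 406.9172421026016 343.9312180919232
scene 0.056 387.5285918818129 243.2704974833625 411.35007158634505 326.44674119176875
scene 0.0705 388.8414519273237 238.09216359457875 415.94508174563293 308.3225725810256
top 0.0415 283.77122510414995 323.57691171095473 48.19928786452482 607.5191909883415
top 0.056 282.7890526382563 323.6891086403581 44.76168423389703 607.9118802412534
top 0.0705 281.76525183257183 323.80606091779134 41.17838141400142 608.3212132122696
```

View pics/t4.png

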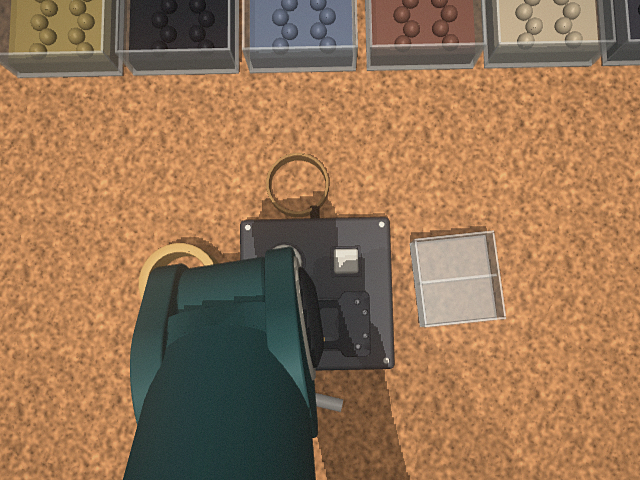

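The lowest fingertip corner at crop (412,327) matches z≈0.056, while the reported TCP is at 0.041. The real tip is therefore about 15 mm higher than reported. I'll keep descending, going by contact.

```bash
python3 -m handwheel '[[0,0,0,0,0.1,0,0],[0,0,0,0,0.1,0,0]]';python3 -m handwheel '[[0,0,0,0,0.1,0,0],[0,0,0,0,0.1,0,0]]'
python3 - <<'E'
from h import *
import cv2
a=bot.snapshot("scene");cv2.imwrite("pics/s5.png",cv2.resize(a[150:310,270:480,::-1],None,fx=3.5,fy=3.5))
s=bot.get_state();print(s["wrist_force"],s["position"],s["effort"],s["torque"])
E
```

```text
t: 3.25
position: [0.4836, 0.1035, 0.0389]
orientation: [0.708, -0.001, -0.001, -0.707]
wrist_force: [0.4, -1.3, -0.2]
grip_width: 0.005
t: 3.45
position: [0.4833, 0.1034, 0.036]
orientation: [0.708, -0.001, -0.001, -0.707]
wrist_force: [0.5, 0.4, 0.3]
grip_width: 0.009
[0.66695728 0.02400635 0.61812448] [0.48339673 0.10343094 0.03617366] [-2.89522679e-03 -4.09560299e+01  2.33519174e+00 -1.59663570e+01
  7.38950417e-03  7.57066137e-02  3.91982801e-03] [ 0.0579156   0.01863585 -0.00232408]
```

View pics/s5.png

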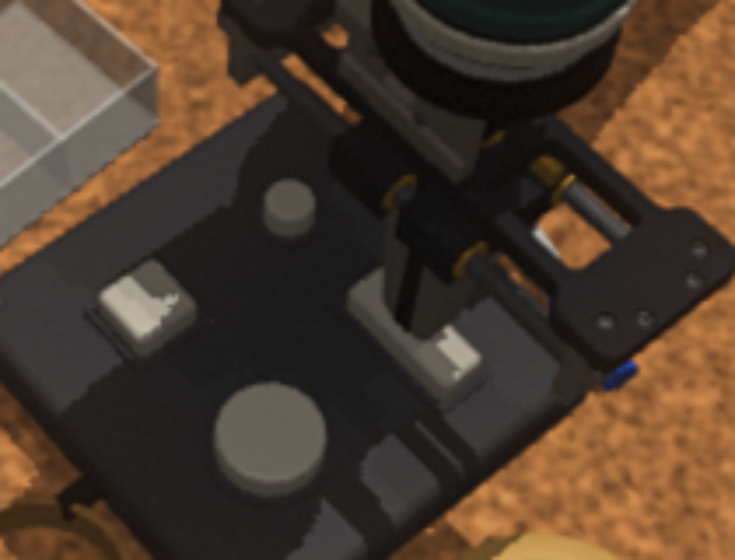

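```bash
python3 -m handwheel '[[0,0,0,0,0.1,0,0],[0,0,0,0,0.1,0,0]]';python3 -m handwheel '[[0,0,0,0,0.1,0,0],[0,0,0,0,0.1,0,0]]'
python3 - <<'E'
from h import *
import cv2
a=bot.snapshot("scene");cv2.imwrite("pics/s6.png",cv2.resize(a[150:310,270:480,::-1],None,fx=3.5,fy=3.5))
s=bot.get_state();print(s["wrist_force"],s["position"],s["torque"])
E
```

```text
t: 3.7
position: [0.4832, 0.1034, 0.0334]
orientation: [0.708, -0.001, -0.001, -0.706]
wrist_force: [0.2, 0.4, -0.2]
grip_width: 0.007
t: 3.9
position: [0.4829, 0.1033, 0.0306]
orientation: [0.708, -0.001, -0.001, -0.706]
wrist_force: [0.2, -0.3, 0.2]
grip_width: 0.001
[-0.71044654  0.63174994 -0.1023207 ] [0.48301717 0.10327349 0.03068019] [ 0.03612521 -0.00260183 -0.0050846 ]
```

View pics/s6.png

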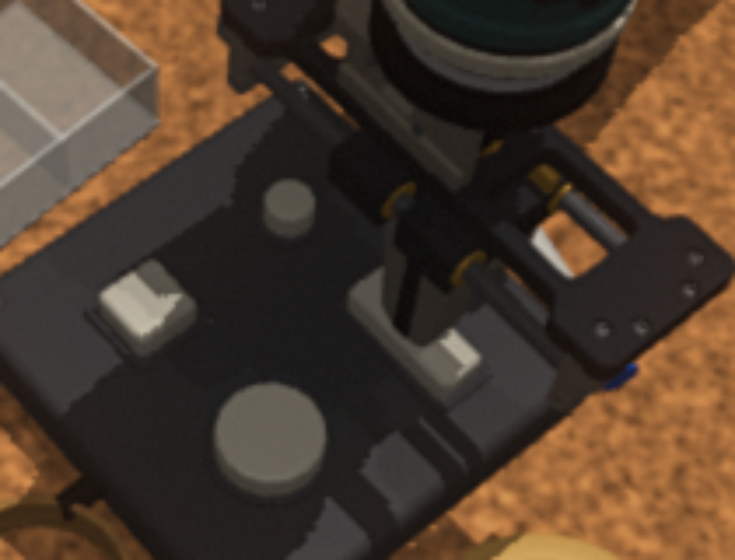

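```bash
for i in 1 2; do :; done; python3 -m handwheel '[[0,0,0,0,0.1,0,0],[0,0,0,0,0.1,0,0]]';python3 -m handwheel '[[0,0,0,0,0.1,0,0],[0,0,0,0,0.1,0,0]]'
python3 - <<'E'
from h import *
import cv2
a=bot.snapshot("scene");cv2.imwrite("pics/s7.png",cv2.resize(a[150:310,270:480,::-1],None,fx=3.5,fy=3.5))
s=bot.get_state();print(s["wrist_force"],s["position"],s["torque"])
E
```

```text
t: 4.15
position: [0.4828, 0.1032, 0.0279]
orientation: [0.708, -0.001, -0.001, -0.706]
wrist_force: [0.4, -0.3, -0.3]
grip_width: -0.0
t: 4.35
position: [0.483, 0.1033, 0.0253]
orientation: [0.708, -0.001, -0.001, -0.706]
wrist_force: [-0.2, -0.6, 1.8]
grip_width: 0.005
[ 0.46506205 -0.16805412  1.65826649] [0.48298257 0.10328387 0.02544693] [-0.0067653  -0.05837836 -0.02368373]
```

View pics/s7.png

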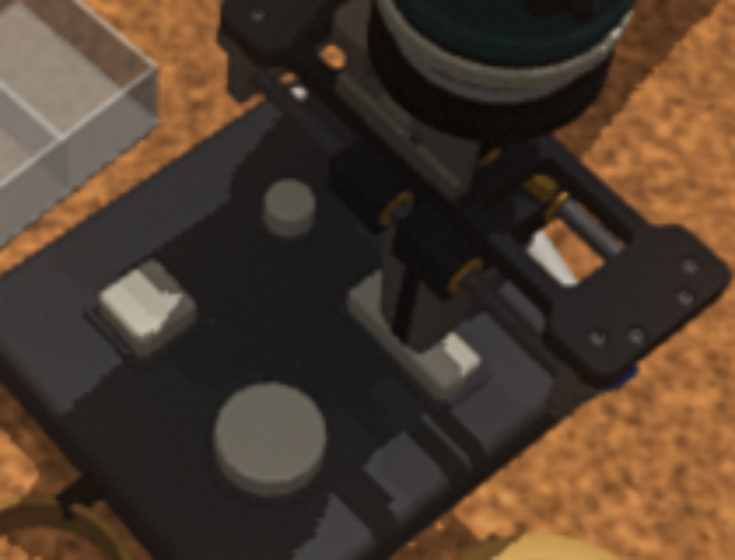

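Contact registers at reported z≈0.0255 with 1.7 N upward. From here I'll press about 8 mm more.

```bash
python3 -m handwheel '[[0,0,0,0,0.1,0,0],[0,0,0,0,0.2,0,0],[0,0,0,0,0.3,0,0],[0,0,0,0,0.3,0,0],[0,0,0,0,0.3,0,0]]'
python3 - <<'E'
from h import *
import cv2
a=bot.snapshot("scene");cv2.imwrite("pics/s8.png",cv2.resize(a[150:310,270:480,::-1],None,fx=3.5,fy=3.5))
s=bot.get_state();print(s["wrist_force"],s["position"],s["torque"])
E
```

```text
t: 4.9
position: [0.4831, 0.1033, 0.018]
orientation: [0.708, -0.001, -0.001, -0.706]
wrist_force: [-0.4, -0.4, 5.2]
grip_width: 0.008
[-0.54309483  1.21700406  3.87218037] [0.48306986 0.10331564 0.01801914] [-0.01809243  0.14989479 -0.03292324]
```

View pics/s8.png

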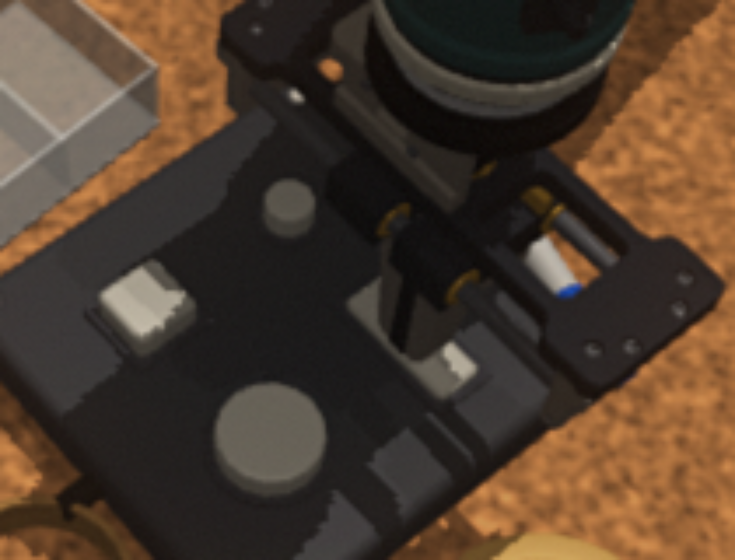

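The bar is visibly sunk: its side wall is nearly gone at crop (345,310), and force is about 4–5 N, so it is around 8 mm down. Next I'll lift and move to the large round key.

```bash
python3 -m handwheel '[[0,0,0,0,-0.5,0,0],[0,0,0,0,-1,0,0],[0,0,0,0,-1.6,0,0],[0,0,0,1,-1.6,0,0],[0,0,0,2,-1.6,0,0],[0,0,0,3,-1.6,0,0],[0,0,0,3,-1.6,0,0],[0,0,0,3,-1.6,0,0]]'
python3 - <<'E'
from h import *
import cv2
a=bot.snapshot("scene");cv2.imwrite("pics/s9.png",cv2.resize(a[150:310,270:480,::-1],None,fx=3.5,fy=3.5))
s=bot.get_state();print(s["wrist_force"],s["position"],rel([.558,.102,.0265]))
E
```

```text
t: 5.75
position: [0.5578, 0.1032, 0.0581]
orientation: [0.708, -0.002, -0.001, -0.706]
wrist_force: [-0.0, 0.7, -0.6]
grip_width: 0.003
[ 0.12849392 -0.38264014  1.20853555] [0.557215   0.10326424 0.05798594] [ 0.03704391  1.25938528 -0.04798342]
```

View pics/s9.png

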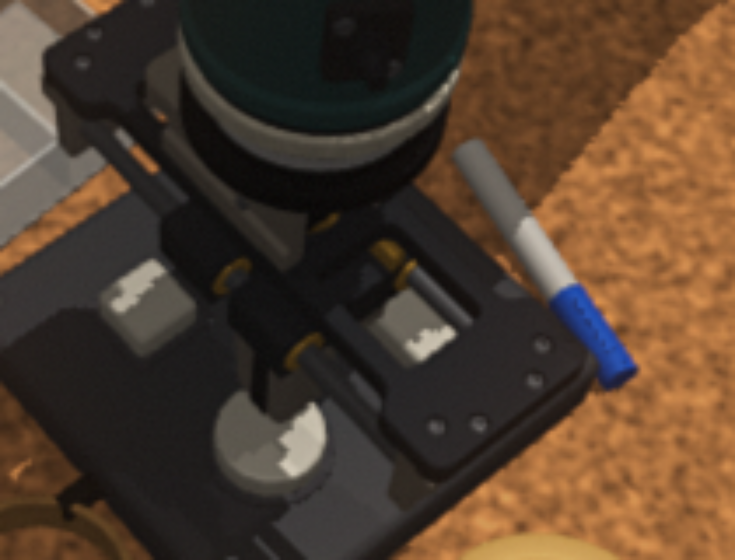

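The fingers are above the large round key, tip at crop (270,415), and the bar is free of the tool. The bar came back up as far as I can see through the frame. Pressing now.

```bash
python3 -m handwheel '[[0,0,0,0,0.5,0,0],[0,0,0,0,1,0,0],[0,0,0,0,1.2,0,0],[0,0,0,0,1.4,0,0],[0,0,0,0,1.6,0,0],[0,0,0,0,1.6,0,0],[0,0,0,0,1.6,0,0]]'
python3 - <<'E'
from h import *
import cv2
a=bot.snapshot("scene");cv2.imwrite("pics/s10.png",cv2.resize(a[150:310,270:480,::-1],None,fx=3.5,fy=3.5))
s=bot.get_state();print(s["wrist_force"],s["position"])
E
```

```text
t: 6.5
position: [0.5565, 0.1031, 0.018]
orientation: [0.708, -0.002, -0.002, -0.706]
wrist_force: [-2.9, -0.4, 4.3]
grip_width: 0.006
[-2.9778416   0.07580957  3.46278066] [0.55679257 0.10319688 0.01817911]
```

View pics/s10.png

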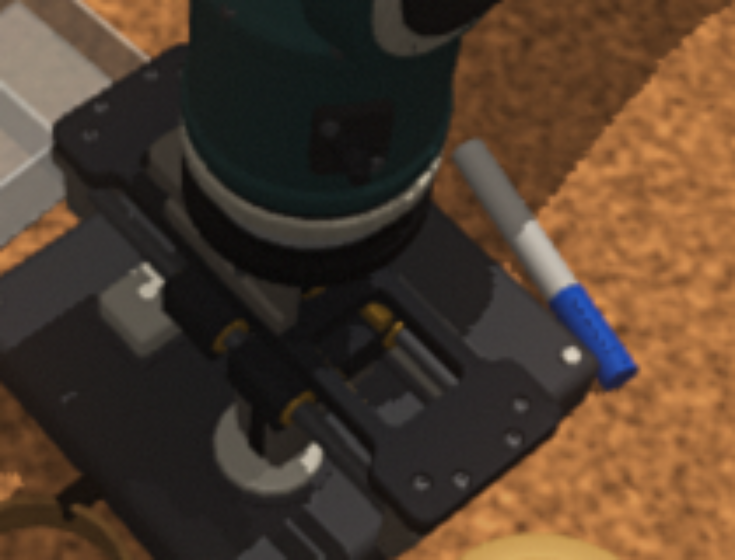

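Run:
```python
import cv2,numpy as np
L=[cv2.resize(cv2.imread(f"pics/{n}.png")[360:520,180:360],None,fx=2.2,fy=2.2) for n in("s9","s10")]
cv2.imwrite("pics/c.png",np.hstack(L))
```

```text
(no output)
```

View pics/c.png

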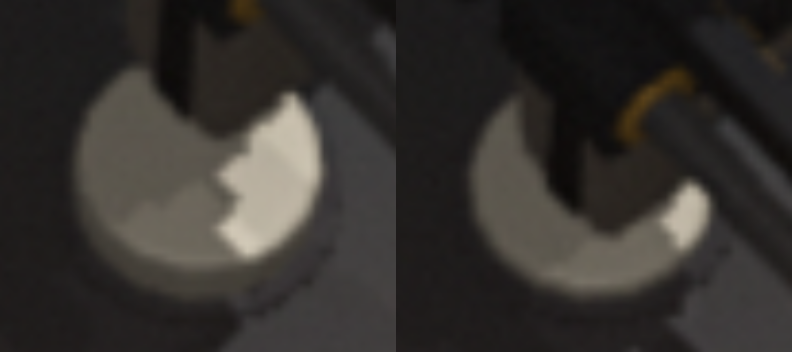

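The side wall of the round key has nearly vanished (left is before, right is pressed), so it is about 8 mm down. I'll lift well clear and check all four keys.

```bash
python3 -m handwheel '[[0,0,0,0,-0.5,0,0],[0,0,0,0,-1.5,0,0],[0,0,0,0,-3,0,0],[0,0,0,0,-4.5,0,0],[0,0,0,0,-5,1.5,0],[0,0,0,0,-5,3,0],[0,0,0,0,-5,4.5,0],[0,0,0,0,-5,6,0]]'; python3 -m handwheel '[[0,0,0,0,0,1.5,0],[0,0,0,0,0,3,0],[0,0,0,0,0,4,0],[0,0,0,0,0,4,0],[0,0,0,0,0,4,0]]'
python3 - <<'E'
from h import *
import cv2
a=bot.snapshot("scene")[:,:,::-1];b=bot.snapshot("top")[:,:,::-1]
z=cv2.imread("pics/scene0.png")
f=lambda i:cv2.resize(i[150:340,250:450],None,fx=2,fy=2)
cv2.imwrite("pics/e.png",np.hstack([f(z),f(a)]));cv2.imwrite("pics/e2.png",b)
s=bot.get_state();print(s["wrist_force"],s["position"])
E
```

```text
t: 7.35
position: [0.5585, 0.2552, 0.1446]
orientation: [0.707, -0.001, -0.0, -0.707]
wrist_force: [-0.6, -0.6, -0.7]
grip_width: 0.008
t: 7.85
position: [0.559, 0.3553, 0.1451]
orientation: [0.707, 0.0, -0.0, -0.707]
wrist_force: [-0.2, -1.3, 0.4]
grip_width: 0.004
[-0.75730249 -0.26432413 -1.39670188] [0.55946812 0.35348382 0.14511667]
```

View pics/e.png

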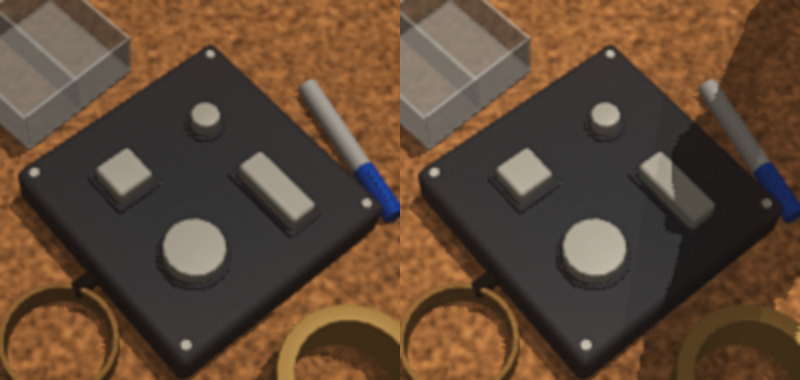

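View pics/e2.png

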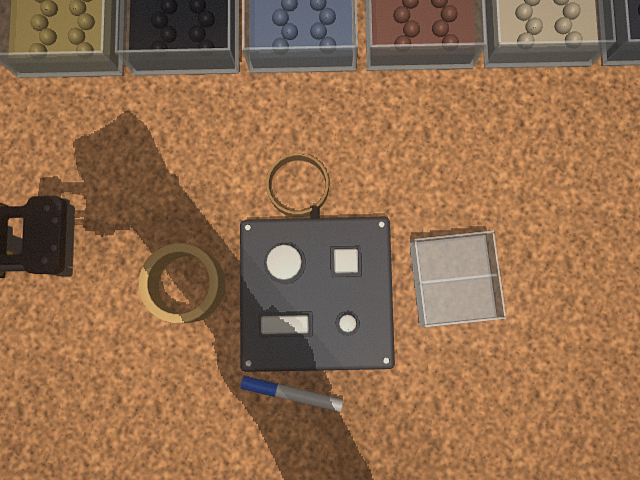

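All four keys look as they did at the start, in both views. The box has not moved and the gripper is well clear at about (35,235) in the top view.

```bash
python3 -c "
from rig import bot
print(bot.sign_off(), bot.get_state()['t'])"
```

```text
the job is handed in; nothing more can be done
the job is handed in; nothing more can be done
```

I pressed the bar key and released it, then did the same with the large round key, using the shut fingertips. I handed the job in at about 8 s; it reports no verdict.

- **Bar key:** it went about 8 mm down, at 4–5 N, and its side wall had nearly vanished in the picture. It was up again before I pressed the round key, though the gripper frame partly hid it then.
- **Large round key:** it also went about 8 mm down, at about 4 N, with about 3 N of sideways force. The before and after pictures show it sunk.
- **Last check:** both cameras show all four keys at their starting height and the box unmoved. The tool is about 0.25 m to the side of the keys, with only noise on the force reading. The square and small round keys were never touched.

**What disagreed:** contact came at a reported tool height of 25 mm, although the key tops are 56 mm above the bench. The real fingertips were therefore about 30 mm higher than the stated tool point. My first descent, aimed at 8 mm of press, touched nothing, so I found the depth from the contact force and the pictures instead.

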